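# Set the adjuster and back up the clamp bolt behind its bracket

## Task

Turn the fixture's adjuster knob until its pointer lines up with the index mark on the scale ring, and let go of it. Then reach down into the narrow gap behind the bracket, grip the hidden hexagonal bolt head, which its spring leaves askew, firmly across its left and right flats, turn it square (those two flats upright) and hold it there from turning so that a colleague can tighten the nut: finish while still holding it. Leave the adjuster on its mark and do not move the loose things lying about.

Things in the scene. Friction and masses are not known exactly. Their poses are not given: they have to be found in the camera images.
- fixture: clamping fixture, fixed to the table. Origin on the table surface, below the middle of the bracket's rear face; x points from the bracket's nut side to its bolt-head side (away from the robot), y left, z up. Base plate x -100 to 80, y -110 to 170 mm, 12 mm thick. Bracket: upright aluminium plate, x -12 to 0, y -55 to 55, top 120 mm above the table. The adjuster stands on a 75 mm square block, top at 60 mm
- bolt_head (a point): centre of the clamp bolt's steel hex head, in the gap behind the bracket, 85 mm above the table (fixture x 21.5, y 0 mm); x = the bolt's axis = the fixture's x. Head 30 mm across flats, 15 mm long, on a 22 mm collar. The gap is 44 mm wide (bracket face to rear plate), open above and at both ends, floor at 12 mm; rear plate x 44 to 56, y -75 to 75, top at 95 mm. The head can only turn
- clamp_bolt (a joint): turn of the bolt about the fixture's x axis, rad; 0 = squared up: two opposite flats upright, facing the fixture's +y and -y. A weak torsion spring (about 0.25 N m/rad) makes it sit askew and turns it back whenever let go. It starts at 0.14 to 0.30 rad. Pinching alone does not square it (friction locks it askew): grip it and roll the gripper about the bolt's axis
- flat_left (a point): left flat of the bolt head (faces the fixture's +y when squared up), 15 x 17 mm, 15 mm from the bolt's axis. The point is at its middle and turns with the bolt
- flat_right (a point): right flat of the bolt head, opposite the left one (faces -y when squared up), 15 x 17 mm. The point is at its middle and turns with the bolt
- knob_grip (a point): point to grip on the adjuster knob, on its upright axis, 93 mm above the table (fixture x -35, y 130 mm); x points along the bar to the pointer. The knob's grip is a black upright bar 42 mm long (x), 14 mm wide (y), 34 mm high, from 70 to 104 mm above the table, with a white pointer line on its top at the +x end, on a steel disc 44 mm across with a small nose at +x. Turns about z only
- adjuster (a joint): turn of the adjuster knob, rad, counter-clockwise seen from above positive; 0 = pointer along the fixture's +x. Stays where left; friction about 0.05 N m. It starts clockwise of the index mark, by 0.4 to 1.4 rad
- index_mark (a point): index mark, a raised 8 x 4 mm tab with a dark line on the aluminium scale ring (68 mm across) under the knob; 30 mm from the knob's axis, 68 mm above the table; x points outward from the knob's axis. The ring is stiff and stays put
- index_ring (a joint): angle of the index mark about the knob's axis, rad, counted as for the adjuster: the knob is set when adjuster equals this value
- washer: spare flat steel washer, 30 mm across, 4 mm thick, lying on the fixture's base plate in front of the bracket; bystander. Origin at the centre of its underside
- wrench: open-ended wrench, 200 mm long, lying on the table in front of the fixture; bystander. Origin at its underside, about mid-length
- screwdriver: screwdriver with a black handle, 190 mm long, lying on the table beyond the fixture; bystander. Origin at its underside, about mid-length
- wood_block: wooden packing block 90 x 50 x 35 mm, on the table beside the fixture; bystander. Origin at the centre of its underside
- bearing: steel bearing ring, 62 mm across, 16 mm high, on the table beside the fixture; bystander. Origin at the centre of its underside
- plug: upright brass plug gauge, 32 mm across, 60 mm high, on the table beside the fixture; bystander. Origin at the centre of its underside

How it is judged:
By the outcome, as a careful person would: the job done as asked, in the order asked, and still so for the second after the job is handed in, while the arm keeps its last pose, push and grip.
It also fails if it takes over 54 s, if anything falls off the work surface, if the arm or the gripper's body presses on something with over 40 N, if the wrist force passes 120 N, or if a joint passes its speed limit or range.

## Robot

A 6-joint arm with a two-finger parallel gripper is mounted at the origin on the work surface. World frame = base frame: x ahead of the robot, y to its left, z up, the work surface at z = 0. Lengths are in m, angles in rad, forces in N, time in s.
With the tool pointing down it reaches from about 0.4 to 0.925 m from the base axis. Payload 3.4 kg.
Tool frame: the origin (TCP) lies at the very end of the fingers, on their centre line; the grasp point (between the pads) lies 19 mm behind it; z points along the fingers, x is the direction in which the jaws open and shut, and the axes are right-handed (so a half turn about z gives the same grasp; the last joint's range is limited). The gripper opens to 85 mm and grips with 20 to 120 N. Pads are 22 mm wide; open, the fingers measure 114 mm over their backs; the gripper's body (76 mm by 85 mm) begins 54 mm behind the grasp point. The pads swing forward as they close: fully open they stand 13 mm farther back than shut.
Start: joints at [-1.304, 0.307, 1.506, -0, 1.328, -0.073], TCP at [0.192, -0.542, 0.231] pointing down, gripper open.
Joint ranges: [-3.12, 3.12], [-1.05, 2.28], [0.14, 2.33], [-1.42, 4.57], [0.1, 2.73], [-2.68, 2.68]. Speed limits (rad/s): [2.57, 2.57, 3.14, 3.14, 3.14, 3.14].

## Interface

Orientations are given as a 3x3 rotation matrix whose columns are the frame's x, y, z axes.
In Python, from plant import ctrl gives the robot as it stands.
- The arm moves only by the shell command python3 -m crank 'ROWS' [FORCE]. ROWS is a JSON object of lists of equal length, an entry for each row: "offset": the shift along the tool's x, y, z as a fraction of full scale, a list of three; "twist": the turn about the tool's z as a fraction of full scale; "grip": the gripper's target within -1 to 1 (fully open at 1, half-way at 0, shut at -1). In form: {"offset": [[dx, dy, dz], ...], "twist": [twist, ...], "grip": [grip, ...]}. A call has 1 to 20 rows; each row is the pose to reach, as a shift and turn from the pose commanded when the call began, along the tool's axes at that moment; what a row does not reach only later rows make up. Full scale, the value 1, is 200 mm for a shift and 1.5 rad for a turn. A row lasts 1/10 s, in which the tool goes at most 50 mm and 8.59 degrees, less where a joint would pass 70% of its speed; a pose out of reach is approached as far as the arm can. A call with a number of a shift or a turn outside -1 to 1 is refused whole. A call with a gripper value outside its range is refused whole. The fingers move at their own pace and stop on an object; FORCE is the grip in N (left out, the last holds). Time passes only in rows, so rows that repeat a pose let the fingers close. It gives the time, the measured TCP pose, the force and the opening at its end, in the units of the state.
- ctrl.get_obs(): the state, without advancing time (a new reading comes with each control period).
- ctrl.grab_frame(name): name is "side" or "top" or "wrist"; returns a dict with "color" (420x560x3 uint8, red, green, blue), "fovy" (degrees; the focal length in pixels is half the picture's height over the tangent of half this angle, whatever the lens; pixels are square), "cx", "cy" (the principal point, pixels), "eye" and "attitude" of the camera in the world. Camera axes: x right, y down, z forward; pixel columns grow to the right and rows downward; lengths in m; the calibration is good to about 2 mm. A picture is of the moment at which its call begins. There is no depth.
- ctrl.finish_job(): hands the job in, once; it reports no verdict.
Trained networks look in the newest picture that a camera, given by its name, has taken for a name from the list of things; names that differ only in an ending like _2 or _b are one class to them, and where a whole thing is asked for, a point or a joint stands for the part that bears it (a point fixed in the world has none). Each returns a list of dicts, best first, with "conf" (0 to 1); they miss things now and then, are a little off and sometimes report something else, mostly with a low value. They report only what shows in the picture. A call takes as long as a camera call.
- ctrl.find_in(camera, name): "uv" ([column, row] in pixels, amid what is visible of it).
- ctrl.trace(camera, name): "pixels" (420x560 bool, what is visible of it) and "uv" ([column, row] in pixels, amid what is visible of it).
The state is a dict: "time_s": time; "joints": joint angles; "joint_velocities": joint speeds; "tau": joint torques, N m; "tool_pos": TCP position; "tool_rot": TCP orientation; "contact_force": force on the tool from outside, world axes, zero at the start; "torque": the same for the moment, N m; "finger_gap": opening from 0.0 (shut) to 1.0 (fully open).
Only numpy, scipy, OpenCV 4.12 (cv2) and the standard library are available. Lean on these libraries where they do the work, as an engineer would, in place of code of your own. Each camera call takes 0.05 s, during which the arm holds its last target. There are 200 camera calls.

## Working session

There is one attempt and no reset: what is moved stays moved. The work goes in short steps, Python scripts to look and compute and a shell command to move; the robot and the scene stay as the last step left them, time stands still between calls to the robot, and variables do not carry over. Pictures are saved under pics/ and viewed, about 8 in all and at most 12, crops included, and the job is handed in when it is done.

```bash
mkdir -p pics; ls; cat > h.py <<'E'
import numpy as np, cv2
from plant import ctrl
def K(f):
    fl=f["color"].shape[0]/2/np.tan(np.radians(f["fovy"])/2); return fl
def proj(f,P):
    c=(np.asarray(P)-f["eye"])@np.array(f["attitude"]); return np.array([f["cx"],f["cy"]])+K(f)*c[...,:2]/c[...,2:]
def onz(f,uv,z):
    d=np.array(f["attitude"])@np.array([(uv[0]-f["cx"])/K(f),(uv[1]-f["cy"])/K(f),1]); e=np.array(f["eye"])
    return e+d*(z-e[2])/d[2]
E
python3 - <<'E'
from h import *
o=ctrl.get_obs(); print(o["time_s"],o["tool_pos"],o["tool_rot"])
ims=[]
for n in ["top","side"]:
    f=ctrl.grab_frame(n); print(n,f["fovy"],f["cx"],f["cy"],f["eye"],np.round(f["attitude"],3).tolist())
    cv2.imwrite(f"pics/{n}0.png",f["color"][...,::-1])
    for k,z in [("fixture",0),("bolt_head",.085),("knob_grip",.104),("index_mark",.068),("flat_left",.085),("flat_right",.085),("washer",.014),("plug",.03),("wood_block",.02)]:
        for r in ctrl.find_in(n,k)[:2]: print(k,round(r["conf"],2),np.round(r["uv"],1),np.round(onz(f,r["uv"],z),4))
E
```

```text
pics
0.0 [ 0.19141741 -0.54148358  0.23038521] [[ 3.33262583e-01 -9.42833889e-01 -5.55104760e-04]
 [-9.42831844e-01 -3.33263019e-01  1.96813513e-03]
 [-2.04062039e-03 -1.32535353e-04 -9.99997909e-01]]
top 51.997356635063106 277.30705046349425 207.20437166546415 [ 0.51570281 -0.01103988  0.82013628] [[-0.002, -0.997, 0.08], [-1.0, 0.001, -0.015], [0.014, -0.08, -0.997]]
fixture 0.56 [250.1 233.9] [0.531  0.0288 0.    ]
bolt_head 0.61 [269.7 219.3] [ 0.5542 -0.0087  0.085 ]
knob_grip 0.88 [192.  242.5] [0.515  0.1197 0.104 ]
knob_grip 0.19 [275.5 167. ] [ 0.6412 -0.0186  0.104 ]
index_mark 0.85 [205.5 247.4] [0.5065 0.1028 0.068 ]
flat_left 0.64 [268.9 223. ] [ 0.5479 -0.0074  0.085 ]
flat_right 0.58 [267.5 221.5] [ 0.5505 -0.005   0.085 ]
plug 0.77 [383.7 211.3] [ 0.5715 -0.219   0.03  ]
wood_block 0.76 [140.8 233.4] [0.5319 0.2295 0.02  ]
wood_block 0.57 [269.9 222.4] [ 0.5519 -0.0089  0.02  ]
side 42.47763626722606 283.47681846712595 198.92635051387748 [0.13686758 0.44525583 0.76320547] [[-0.73, -0.51, 0.456], [-0.684, 0.532, -0.499], [0.012, -0.676, -0.737]]
fixture 0.81 [275.4 250.1] [0.5352 0.0276 0.    ]
knob_grip 0.61 [238.8 268.5] [0.4966 0.1464 0.104 ]
index_mark 0.84 [242.8 282.3] [0.4933 0.1436 0.068 ]
flat_left 0.4 [278.  197.1] [ 0.5657 -0.0106  0.085 ]
flat_right 0.68 [279.2 200.8] [ 0.5583 -0.0058  0.085 ]
plug 0.85 [345.7 155.9] [ 0.58   -0.2216  0.03  ]
wood_block 0.91 [182.2 316.9] [0.5399 0.2318 0.02  ]
wood_block 0.39 [342.7 293.2] [0.3864 0.0264 0.02  ]
```

```bash
python3 - <<'E'
import cv2
a=cv2.imread("pics/top0.png")[130:330,100:420];cv2.imwrite("pics/v1.png",cv2.resize(a,None,fx=2.5,fy=2.5,interpolation=2))
E
```

```text
(no output)
```

View pics/v1.png

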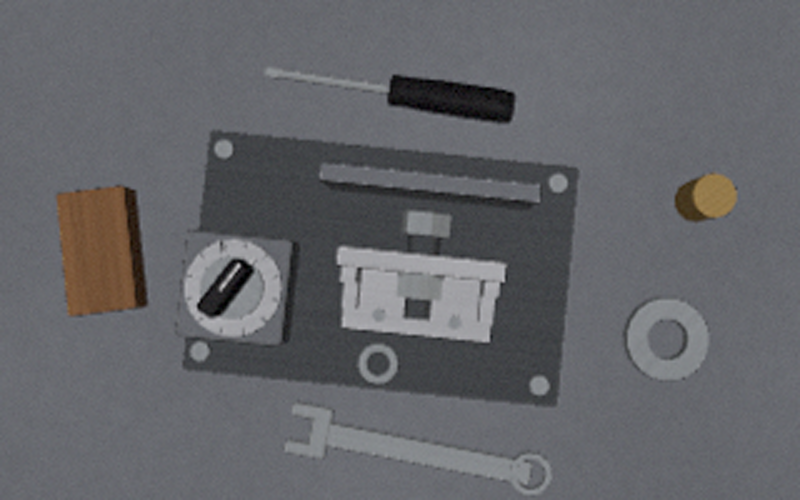

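View pics/side0.png

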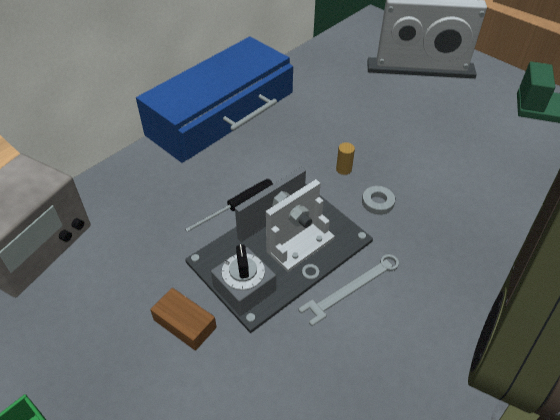

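```bash
cat >> h.py <<'E'
from scipy.optimize import least_squares
def F(p,P):
    c,s=np.cos(p[2]),np.sin(p[2]); P=np.asarray(P,float)
    return np.c_[p[0]+c*P[:,0]-s*P[:,1],p[1]+s*P[:,0]+c*P[:,1],P[:,2]]
E
python3 - <<'E'
from h import *
f=ctrl.grab_frame("top")
M=np.array([[80,170,12],[80,-110,12],[-100,-110,12],[-100,170,12],[0,55,120],[0,-55,120],[56,75,95],[56,-75,95]])/1e3
c=np.array([[212,130],[578,168],[556,405],[184,370],[338,247],[506,265],[320,165],[540,187]])/2.5+[100,130]
r=least_squares(lambda p:(proj(f,F(p,M))-c).ravel(),[.55,0,-.09],loss="soft_l1")
print(r.x,np.round(r.fun.reshape(-1,2),1).tolist())
print(F(r.x,[[-.035,.13,.093],[.0215,0,.085]]))
o=ctrl.get_obs();R=np.array(o["tool_rot"]);g=F(r.x,[[-.035,.13,.26]])[0]
print("tool offset/0.2",R.T@(g-o["tool_pos"])/.2)
E
```

```text
[ 0.53119337 -0.00757483 -0.1026815 ] [[-1.0, 0.3], [0.2, 0.1], [0.3, 1.3], [-1.2, 0.2], [0.0, 0.1], [0.2, -0.2], [0.2, -0.8], [0.4, -0.6]]
[[ 0.50970287  0.12532798  0.093     ]
 [ 0.55258012 -0.00977861  0.085     ]]
tool offset/0.2 [-2.61665834 -2.61161212 -0.1434532 ]
```

```bash
python3 -m crank '{"offset":[[0,-0.5,-0.14],[0,-1,-0.14],[-0.5,-1,-0.14],[-1,-1,-0.14],[-1,-1,-0.14],[-1,-1,-0.14],[-1,-1,-0.14],[-1,-1,-0.14],[-1,-1,-0.14],[-1,-1,-0.14]],"twist":[0,0,0,0,0,0,0,0,0,0],"grip":[1,1,1,1,1,1,1,1,1,1]}' 
python3 -m crank '{"offset":[[-0.5,-0.5,0],[-1,-1,0],[-1,-1,0],[-1,-1,0],[-1,-1,0],[-1,-1,0],[-1,-1,0],[-1,-1,0],[-1,-1,0]],"twist":[0,0,0,0,0,0,0,0,0],"grip":[1,1,1,1,1,1,1,1,1]}'
python3 -m crank '{"offset":[[-0.6,-0.6,0],[-0.6,-0.6,0],[-0.6,-0.6,0],[-0.6,-0.6,0],[-0.6,-0.6,0],[-0.6,-0.6,0],[-0.6,-0.6,0],[-0.6,-0.6,0],[-0.6,-0.6,0],[-0.6,-0.6,0],[-0.6,-0.6,0]],"twist":[-0.5,-1,-1,-1,-1,-1,-1,-1,-1,-1,-1],"grip":[1,1,1,1,1,1,1,1,1,1,1]}'
python3 - <<'E'
from h import *
o=ctrl.get_obs();R=np.array(o["tool_rot"]);print(o["time_s"],o["joints"],o["tool_pos"],R)
f=ctrl.grab_frame("wrist"); print(f["fovy"],f["cx"],f["cy"],f["eye"],np.round(f["attitude"],3).tolist())
cv2.imwrite("pics/w1.png",f["color"][...,::-1])
for k,z in [("knob_grip",.104),("index_mark",.068),("bolt_head",.1)]:
    for r in ctrl.find_in("wrist",k)[:3]: print(k,round(r["conf"],2),np.round(r["uv"],1),np.round(onz(f,r["uv"],z),4))
E
```

```text
time_s: 2.05
tool_pos: [0.314, -0.2882, 0.2596]
tool_rot: [[0.333, -0.943, 0.001], [-0.943, -0.333, -0.001], [0.001, -0.0, -1.0]]
contact_force: [-0.1, -0.2, -0.6]
finger_gap: 1.0
time_s: 2.95
tool_pos: [0.4354, -0.0331, 0.259]
tool_rot: [[0.332, -0.943, -0.001], [-0.943, -0.332, -0.001], [0.0, 0.001, -1.0]]
contact_force: [-1.2, -0.1, 0.4]
finger_gap: 1.002
time_s: 4.05
tool_pos: [0.5088, 0.1194, 0.2593]
tool_rot: [[0.965, 0.263, -0.0], [0.263, -0.965, -0.0], [-0.0, 0.0, -1.0]]
contact_force: [-0.4, 0.0, 0.6]
finger_gap: 1.001
4.05 [ 1.49977530e-01  2.12548299e-01  1.56835507e+00 -4.67962468e-04
  1.36090063e+00 -1.16270267e-01] [0.50883676 0.11939873 0.259265  ] [[ 9.64739250e-01  2.63207447e-01 -1.40571516e-04]
 [ 2.63207353e-01 -9.64739164e-01 -4.84130173e-04]
 [-2.63041514e-04  4.30059923e-04 -9.99999873e-01]]
71.65211837748181 278.9217318082245 209.8121810926371 [0.49150589 0.18695733 0.40131031] [[0.965, 0.253, 0.073], [0.264, -0.927, -0.267], [0.0, 0.277, -0.961]]
knob_grip 0.98 [285.5 176.2] [0.5112 0.1408 0.104 ]
index_mark 0.85 [277.  163.6] [0.5003 0.1466 0.068 ]
index_mark 0.37 [285.6 299.4] [ 0.5575 -0.0211  0.068 ]
bolt_head 0.84 [285.6 299.5] [ 0.5512 -0.0013  0.1   ]
bolt_head 0.71 [201.9 343.2] [ 0.4677 -0.0884  0.1   ]
```

View pics/w1.png

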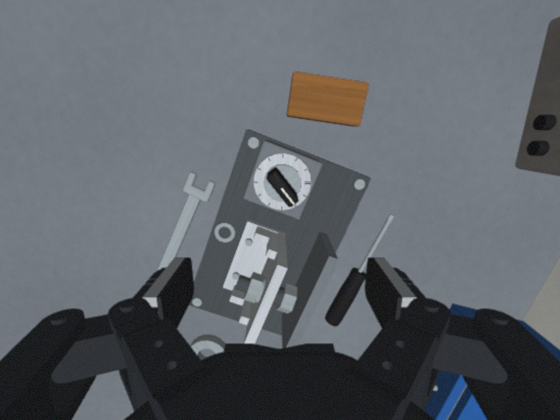

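```bash
python3 - <<'E'
import cv2
a=cv2.imread("pics/w1.png")[142:222,240:325];cv2.imwrite("pics/v2.png",cv2.resize(a,None,fx=7,fy=7,interpolation=2))
E
```

```text
(no output)
```

View pics/v2.png

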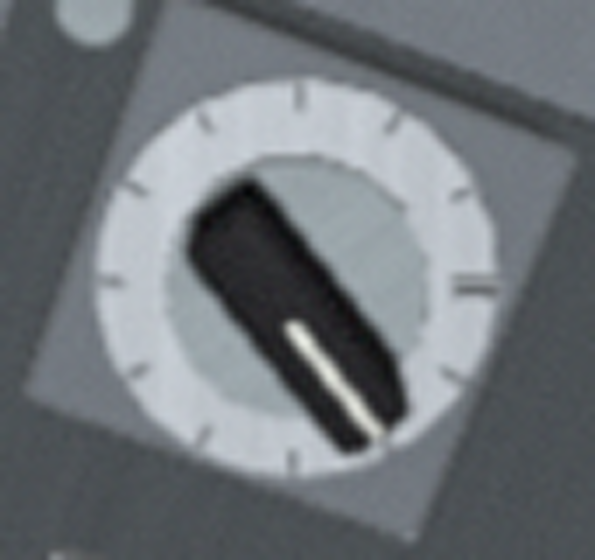

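```bash
python3 - <<'E'
from h import *
f=ctrl.grab_frame("wrist")
w=lambda u,v,z:onz(f,(240+u/7,142+v/7),z)
k=np.array([.5097,.1253]); c=w(297,278,.066); i=w(475,287,.069); a=w(290,325,.104); b=w(380,440,.104)
an=lambda d:np.arctan2(d[1],d[0])
t=w(299,97,.066);print(c,i,a,b,"ring ang",an(i-c),an(i[:2]-k),"ptr",an(b-a),an(b[:2]-k),np.hypot(*(i-c)[:2]),np.hypot(*(b[:2]-k)))
o=ctrl.get_obs();R=np.array(o["tool_rot"]);p=an(b-a)
for J in (p+np.pi/2,):
    d=J-an(R[:,0]); print("jaw",J,"twist",-d/1.5)
print("off",R.T@(np.r_[k,.12]-o["tool_pos"])/.2)
E
```

```text
[0.51194244 0.12892089 0.066     ] [0.5405836  0.13572528 0.069     ] [0.51049757 0.12852299 0.104     ] [0.5283254  0.11500241 0.104     ] ring ang 0.23324985445404747 0.32555591931830885 ptr -0.6488538209366258 -0.5050508125570204 0.029438334657008132 0.021282525839601003
jaw 0.9219425058582708 twist -0.4373292429344264
off [ 0.01095949 -0.02042783  0.69649555]
```

```bash
python3 -m crank '{"offset":[[0.02,-0.035,0.2],[0.02,-0.035,0.4],[0.02,-0.035,0.5],[0.02,-0.035,0.5],[0.02,-0.035,0.5],[0.02,-0.035,0.5],[0.02,-0.035,0.6],[0.02,-0.035,0.7],[0.02,-0.035,0.8],[0.02,-0.035,0.86],[0.02,-0.035,0.91],[0.02,-0.035,0.91],[0.02,-0.035,0.91]],"twist":[-0.1,-0.2,-0.3,-0.4,-0.437,-0.437,-0.437,-0.437,-0.437,-0.437,-0.437,-0.437,-0.437],"grip":[0.3,0.3,0.3,0.3,0.3,0.3,0.3,0.3,0.3,0.3,0.3,0.3,0.3]}' 20
python3 - <<'E'
from h import *
o=ctrl.get_obs();print(o["tool_pos"],o["contact_force"])
f=ctrl.grab_frame("wrist")
cv2.imwrite("pics/w2.png",f["color"][...,::-1])
for k,z in [("knob_grip",.104),("index_mark",.069)]:
    for r in ctrl.find_in("wrist",k)[:2]: print(k,round(r["conf"],2),np.round(r["uv"],1),np.round(onz(f,r["uv"],z),4))
E
```

```text
time_s: 5.6
tool_pos: [0.511, 0.1293, 0.0776]
tool_rot: [[0.603, 0.798, 0.0], [0.798, -0.603, 0.0], [0.0, 0.0, -1.0]]
contact_force: [-0.7, 0.4, 0.2]
finger_gap: 0.649
[0.5109734  0.12933004 0.07760533] [-0.65934542  0.35182916  0.2286715 ]
knob_grip 0.73 [276.3 259.8] [0.5002 0.1368 0.104 ]
index_mark 0.61 [424.5 168.7] [0.5186 0.2189 0.069 ]
index_mark 0.57 [283.3 220.4] [0.4971 0.1436 0.069 ]
```

View pics/w2.png

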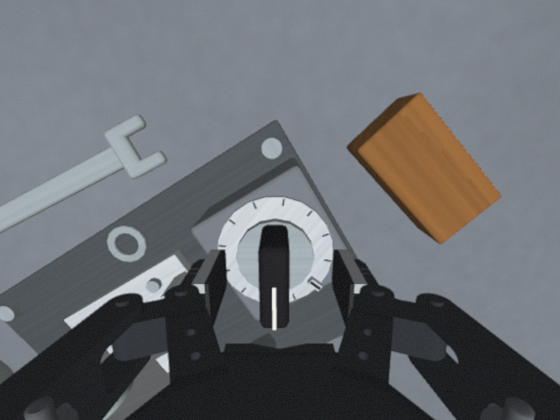

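```bash
python3 -m crank '{"offset":[[0,0,0],[0,0,0],[0,0,0],[0,0,0],[0,0,0],[0,0,0],[0,0,0],[0,0,0]],"twist":[0,0,0,0,0,0,0,0],"grip":[-1,-1,-1,-1,-1,-1,-1,-1]}' 40
python3 -m crank '{"offset":[[0,0,0],[0,0,0],[0,0,0],[0,0,0],[0,0,0],[0,0,0],[0,0,0],[0,0,0],[0,0,0],[0,0,0],[0,0,0],[0,0,0]],"twist":[-0.05,-0.1,-0.16,-0.22,-0.28,-0.34,-0.4,-0.46,-0.52,-0.55,-0.55,-0.55],"grip":[-1,-1,-1,-1,-1,-1,-1,-1,-1,-1,-1,-1]}'
python3 - <<'E'
from h import *
o=ctrl.get_obs();print(o["tool_pos"],o["contact_force"],np.arctan2(o["tool_rot"][1][0],o["tool_rot"][0][0]))
f=ctrl.grab_frame("wrist")
cv2.imwrite("pics/w3.png",cv2.resize(f["color"][160:360,190:370,::-1],None,fx=4,fy=3,interpolation=2)[:600])
E
```

```text
time_s: 6.55
tool_pos: [0.5094, 0.1277, 0.0778]
tool_rot: [[0.602, 0.799, -0.002], [0.799, -0.602, -0.003], [-0.003, 0.0, -1.0]]
contact_force: [-2.8, -5.3, 6.2]
finger_gap: 0.155
time_s: 7.75
tool_pos: [0.5092, 0.1268, 0.0778]
tool_rot: [[-0.179, 0.984, -0.002], [0.984, 0.179, -0.004], [-0.004, -0.003, -1.0]]
contact_force: [-3.3, -7.7, 7.4]
finger_gap: 0.155
[0.509194   0.12677205 0.07782204] [-3.3065144  -7.65629972  7.35835963] 1.750736276713363
```

View pics/w3.png

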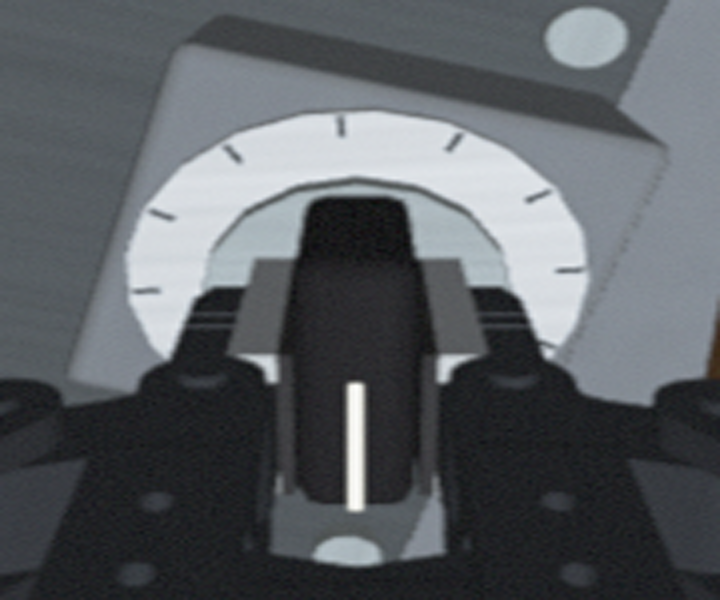

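```bash
python3 - <<'E'
from h import *
f=dict(color=np.zeros((420,560,3)),fovy=71.65211837748181,cx=278.9217,cy=209.8122,eye=np.array([0.49150589,0.18695733,0.40131031]),attitude=[[0.965,0.253,0.073],[0.264,-0.927,-0.267],[0.0,0.277,-0.961]])
T=np.array([(475,287),(460,193),(397,120),(299,97),(206,122),(137,188),(112,282),(140,370),(205,435),(293,462),(452,376)])
n=np.array([0,1,2,3,4,5,6,7,8,9,11])
W=np.array([onz(f,(240+u/7,142+v/7),.067)[:2] for u,v in T])
fun=lambda p:(W-p[:2]-p[3]*np.c_[np.cos(p[2]+n*np.pi/6),np.sin(p[2]+n*np.pi/6)]).ravel()
r=least_squares(fun,[.51,.127,.2,.03]);print(r.x,np.round(r.fun.reshape(-1,2)*1e3,1).tolist())
A,s=np.degrees(np.arctan2(*(W-r.x[:2]).T[::-1])),0;print(np.round(A-n*30,1))
E
```

```text
[0.51205224 0.1271213  0.2520164  0.03058384] [[-0.8, -0.4], [0.1, 0.1], [0.4, 0.8], [-0.2, -0.0], [0.1, -0.1], [-0.0, 0.1], [-0.1, -0.3], [0.3, 0.2], [0.1, 0.2], [0.0, -0.3], [0.0, -0.2]]
[  14.    14.5   14.1   14.7   14.5   14.2 -345.1 -345.3 -345.4 -345.7
 -345.8]
```

```bash
python3 -m crank '{"offset":[[0,0,0],[0,0,0],[0,0,0],[0,0,0],[0,0,0],[0,0,0],[0,0,0],[0,0,0],[0,0,0],[0,0,-0.2],[0,0,-0.4],[0,0,-0.6],[0,0,-0.6],[0,0,-0.6]],"twist":[-0.03,-0.046,-0.046,-0.046,-0.046,-0.046,-0.046,-0.046,-0.046,-0.046,-0.046,-0.046,-0.046,-0.046],"grip":[-1,-1,-1,-1,0.3,0.3,0.3,0.3,0.3,0.3,0.3,0.3,0.3,0.3]}'
python3 - <<'E'
from h import *
o=ctrl.get_obs();print(o["tool_pos"],o["contact_force"],np.arctan2(o["tool_rot"][1][0],o["tool_rot"][0][0]))
f=ctrl.grab_frame("wrist"); np.save("w4.npy",f,allow_pickle=True)
u,v=proj(f,[.5105,.127,.08]); u,v=int(u)-50,int(v)-45;print(u,v)
cv2.imwrite("pics/w4.png",cv2.resize(f["color"][v:v+90,u:u+100,::-1],None,fx=6,fy=6,interpolation=2))
E
```

```text
time_s: 9.2
tool_pos: [0.5112, 0.1295, 0.1984]
tool_rot: [[-0.245, 0.969, 0.003], [0.969, 0.245, 0.001], [-0.0, 0.003, -1.0]]
contact_force: [-0.8, 0.8, -0.8]
finger_gap: 0.651
[0.51120102 0.12948905 0.19835753] [-0.79934238  0.78962879 -0.81155439] 1.818696094203854
227 156
```

View pics/w4.png

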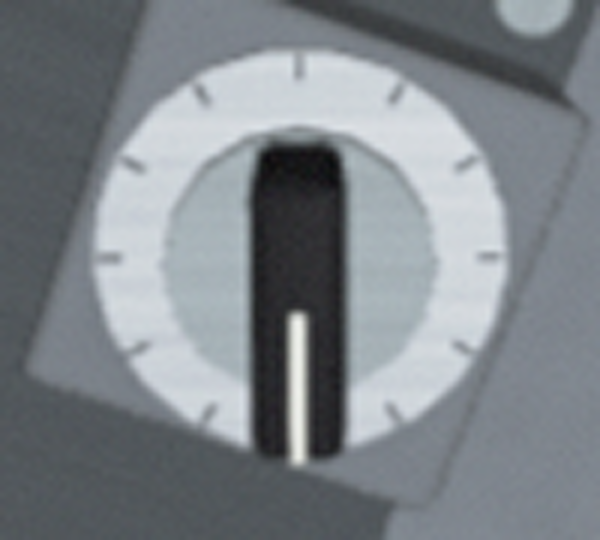

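```bash
python3 -m crank '{"offset":[[-0.2,0.03,0],[-0.4,0.03,0],[-0.6,0.03,0],[-0.72,0.03,0],[-0.72,0.03,0],[-0.72,0.03,0],[-0.72,0.03,0],[-0.72,0.03,0]],"twist":[0.1,0.2,0.234,0.234,0.234,0.234,0.234,0.234],"grip":[0.3,0.3,0.3,0.3,0.3,0.3,0.3,0.3]}'
python3 - <<'E'
from h import *
o=ctrl.get_obs();print(o["tool_pos"],o["joints"],np.arctan2(o["tool_rot"][1][0],o["tool_rot"][0][0]))
f=ctrl.grab_frame("wrist"); np.save("w5.npy",f,allow_pickle=True)
cv2.imwrite("pics/w5.png",f["color"][...,::-1])
for k,z in [("bolt_head",.09),("flat_left",.09),("flat_right",.09)]:
    for r in ctrl.find_in("wrist",k)[:2]: print(k,round(r["conf"],2),np.round(r["uv"],1),np.round(onz(f,r["uv"],z),4))
p=[.531,-.0067,-.103]
for P in [[0,55,120],[0,-55,120],[56,75,95],[56,-75,95],[44,75,95],[14,0,102],[29,0,102]]: print(P,proj(f,F(p,[np.array(P)/1e3])))
E
```

```text
time_s: 10.05
tool_pos: [0.551, -0.0077, 0.1967]
tool_rot: [[0.102, 0.995, -0.001], [0.995, -0.102, 0.0], [0.0, -0.001, -1.0]]
contact_force: [0.2, -0.1, -0.4]
finger_gap: 0.65
[ 0.55098362 -0.00770832  0.19672794] [-9.08766350e-02  3.03432328e-01  1.60556502e+00  3.60034624e-04
  1.23402954e+00 -1.55991366e+00] 1.4689175832653596
bolt_head 0.66 [280.5 207.6] [ 0.5516 -0.0064  0.09  ]
flat_left 0.82 [280.  207.3] [ 0.5513 -0.0068  0.09  ]
flat_left 0.25 [425.1 145.9] [0.5105 0.1194 0.09  ]
flat_right 0.76 [278.7 209.1] [ 0.5528 -0.0081  0.09  ]
[0, 55, 120] [[349.04926425 192.51127951]]
[0, -55, 120] [[206.11344364 192.27199885]]
[56, 75, 95] [[360.5439748  247.01435668]]
[56, -75, 95] [[194.83078091 246.74195448]]
[44, 75, 95] [[361.60268973 234.58040161]]
[14, 0, 102] [[277.67882402 203.99418379]]
[29, 0, 102] [[277.67061598 220.92746874]]
```

View pics/w5.png

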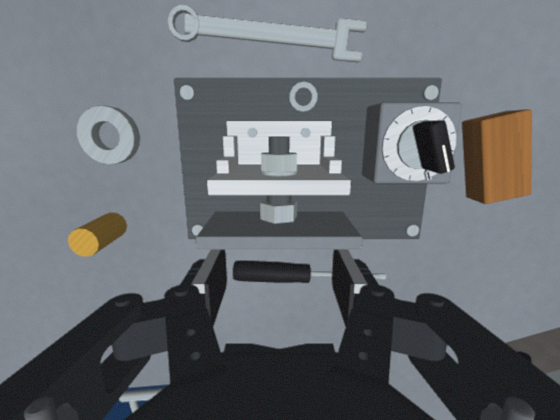

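```bash
python3 -m crank '{"offset":[[0,0.007,0.15],[0,0.007,0.3],[0,0.007,0.4],[0,0.007,0.48],[0,0.007,0.56],[0,0.007,0.62],[0,0.007,0.66],[0,0.007,0.66],[0,0.007,0.66]],"twist":[0,0,0,0,0,0,0,0,0],"grip":[0.2,0.2,0.2,0.2,0.2,0.2,0.2,0.2,0.2]}' 20
python3 -m crank '{"offset":[[0,0,0],[0,0,0],[0,0,0],[0,0,0],[0,0,0],[0,0,0],[0,0,0],[0,0,0]],"twist":[0,0,0,0,0,0,0,0],"grip":[-1,-1,-1,-1,-1,-1,-1,-1]}' 20
```

```text
time_s: 11.15
tool_pos: [0.5534, -0.009, 0.0656]
tool_rot: [[0.103, 0.995, 0.001], [0.995, -0.103, -0.0], [0.0, 0.001, -1.0]]
contact_force: [0.4, -0.6, -0.5]
finger_gap: 0.6
time_s: 11.95
tool_pos: [0.5539, -0.0084, 0.066]
tool_rot: [[0.103, 0.995, 0.002], [0.995, -0.103, 0.001], [0.001, 0.002, -1.0]]
contact_force: [-0.2, 4.5, 5.0]
finger_gap: 0.368
```

```bash
python3 -m crank '{"offset":[[0,0,-0.015],[0,0,-0.03],[0,0,-0.03]],"twist":[0,0,0],"grip":[-1,-1,-1]}' 20
python3 -m crank '{"offset":[[0,0,0.02],[0,0,0.04],[0,0,0.05],[0,0,0.05]],"twist":[0,0,0,0],"grip":[-1,-1,-1,-1]}' 20
```

```text
time_s: 12.25
tool_pos: [0.5536, -0.0084, 0.0688]
tool_rot: [[0.103, 0.995, -0.0], [0.995, -0.103, 0.001], [0.001, -0.0, -1.0]]
contact_force: [6.4, 4.4, -18.3]
finger_gap: 0.351
time_s: 12.65
tool_pos: [0.5546, -0.0084, 0.0648]
tool_rot: [[0.103, 0.995, 0.004], [0.995, -0.103, 0.001], [0.001, 0.004, -1.0]]
contact_force: [-3.9, 5.9, 22.8]
finger_gap: 0.344
```

```bash
python3 -m crank '{"offset":[[0,0,-0.02],[0,0,-0.05],[0,0,-0.05]],"twist":[0,0,0],"grip":[-1,-1,-1]}' 20
python3 -m crank '{"offset":[[0,0,0.02],[0,0,0.05],[0,0,0.05]],"twist":[0,0,0],"grip":[-1,-1,-1]}' 20
python3 -m crank '{"offset":[[0,0,-0.02],[0,0,-0.02],[0,0,-0.02]],"twist":[0,0,0],"grip":[-1,-1,-1]}' 20
python3 -m crank '{"offset":[[0,0,0],[0,0,0],[0,0,0],[0,0,0],[0,0,0]],"twist":[0,0,0,0,0],"grip":[-1,-1,-1,-1,-1]}' 70
python3 - <<'E'
from h import *
o=ctrl.get_obs();print(o["tool_pos"],o["contact_force"],o["torque"],o["finger_gap"])
ims=[]
for n in ("top","side"):
    f=ctrl.grab_frame(n); u,v=proj(f,[.54,.05,.09]).astype(int)
    ims.append(cv2.resize(f["color"][v-60:v+60,u-90:u+70,::-1],(400,300),interpolation=2))
f=ctrl.grab_frame("wrist"); ims.append(cv2.resize(f["color"][80:380,80:480,::-1],(400,300)));cv2.imwrite("pics/w6.png",np.vstack([np.hstack(ims[:2]),np.hstack([ims[2],ims[2]*0])]))
E
```

```text
time_s: 12.95
tool_pos: [0.5529, -0.0083, 0.0688]
tool_rot: [[0.104, 0.995, -0.001], [0.995, -0.104, 0.001], [0.001, -0.001, -1.0]]
contact_force: [5.4, 4.5, -17.3]
finger_gap: 0.343
time_s: 13.25
tool_pos: [0.5542, -0.0084, 0.0657]
tool_rot: [[0.103, 0.995, 0.004], [0.995, -0.103, 0.001], [0.001, 0.004, -1.0]]
contact_force: [-6.9, 5.7, 32.3]
finger_gap: 0.344
time_s: 13.55
tool_pos: [0.5541, -0.0084, 0.0659]
tool_rot: [[0.103, 0.995, 0.002], [0.995, -0.103, 0.001], [0.001, 0.002, -1.0]]
contact_force: [1.1, 5.6, 3.0]
finger_gap: 0.342
time_s: 14.05
tool_pos: [0.5541, -0.0083, 0.066]
tool_rot: [[0.103, 0.995, 0.002], [0.995, -0.103, 0.001], [0.001, 0.002, -1.0]]
contact_force: [1.1, 5.3, 3.9]
finger_gap: 0.338
[ 0.55412759 -0.00834699  0.06604153] [1.14204359 5.25567851 3.90979504] [ 0.89867477 -0.16422768  0.05146018] 0.3384680984058393
```

View pics/w6.png

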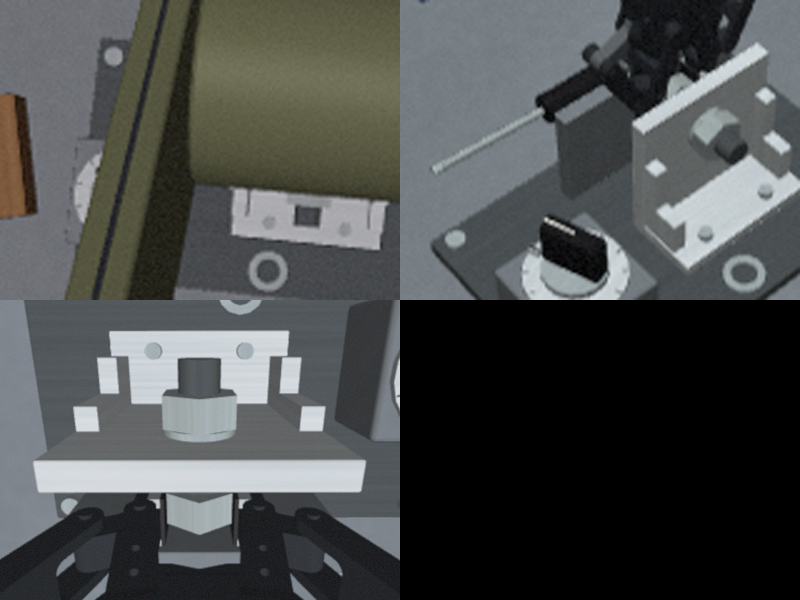

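```bash
python3 - <<'E'
from h import *
a=cv2.imread("pics/w5.png")[95:190,375:465];a=cv2.resize(a,None,fx=6,fy=6,interpolation=2);cv2.imwrite("pics/v3.png",a)
E
```

```text
(no output)
```

View pics/v3.png

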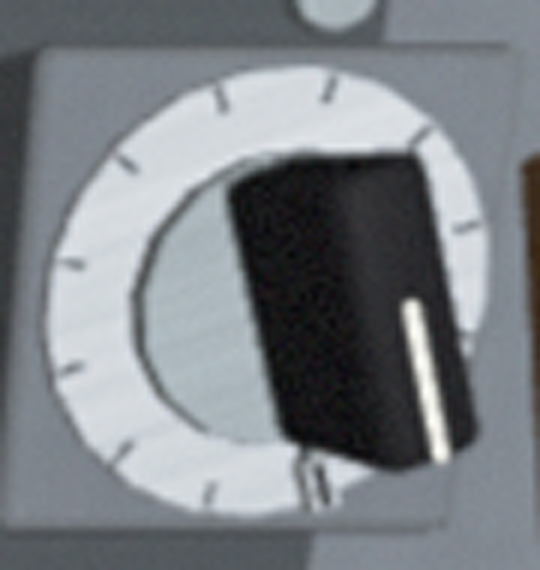

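```bash
python3 - <<'E'
from h import *
f=np.load("w5.npy",allow_pickle=True).item()
w=lambda u,v,z:onz(f,(375+u/6,95+v/6),z)[:2]
T=np.array([(330,90),(222,97),(128,163),(73,264),(70,369),(122,453),(210,494),(421,137),(466,227)])
n=np.array([0,1,2,3,4,5,6,11,10])
W=np.array([w(u,v,.066) for u,v in T]); s=np.pi/6
g=lambda p:(W-p[:2]-p[3]*np.c_[np.cos(p[2]+n*s),np.sin(p[2]+n*s)]).ravel()
b=min((least_squares(g,[.51,.127,a,.03]) for a in np.arange(0,6.28,1)),key=lambda r:r.cost)
print(b.x,b.cost,"tick7",np.mod(b.x[2]+7*s,2*np.pi))
an=lambda d:np.arctan2(d[1],d[0])
for z in(.068,.069,.070): print(z,"idx",an(w(320,486,z)-b.x[:2]),np.hypot(*(w(320,486,z)-b.x[:2])))
A,B=w(411,303,.104),w(440,460,.104);print("ptr",an(B-A),an(B-b.x[:2]))
E
```

```text
[0.51162182 0.12592994 2.86888386 0.03072696] 1.8767765918372396e-07 tick7 0.250889979127356
0.068 idx 0.2688089923218188 0.030622932503023823
0.069 idx 0.25486921626069114 0.030285588664804963
0.07 idx 0.24061824090435502 0.02995426172055604
ptr 0.23037698357954087 0.3027505108497533
```

```bash
python3 - <<'E'
from plant import ctrl
o=ctrl.get_obs();print(o["time_s"],o["finger_gap"],o["contact_force"]);print(ctrl.finish_job())
E
```

```text
14.2 0.3342260131343552 [1.32281792 5.13275084 4.41611039]
the job is handed in; nothing more can be done
None
```

I set the adjuster on its index mark and let go of it. I then gripped the bolt head across its left and right flats, squared it, and handed the job in at 14.2 s, still holding it at 70 N.

- **Adjuster:** I turned it about 0.89 rad counter-clockwise. The gripper's angle put the pointer at 0.248 rad when I let go, and the scale ticks and the index tab put the mark at about 0.25 rad. Reading the pointer line directly off a later oblique picture was noisier: 0.23 rad from the line itself and 0.30 rad from the line's end to the knob axis.
- **Bolt:** The moves cannot roll the gripper about the bolt's axis. Instead I pinched the head lightly at 20 N and slid the pads up and down a few millimetres until the flats came flush. The opening fell from 0.368 to 0.343, where about 0.343 is expected for a squared 30 mm head. I then raised the grip to 70 N, and the wrist picture showed the head symmetric between the pads.
- **Forces and surroundings:** The highest wrist force I read was about 33 N, and it was about 7 N at the end. The loose things looked undisturbed in the pictures, but I did not measure their positions again.

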